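# Hang the tin caddy on the crowded hook rail

### The job

Pick the little tin caddy off the bench and hang it by its hook on the chrome rail, lowering it through the gap between the pail and the cork block that already hang there. The keeper on the bar has a notch that fits the hook but is not exactly in the middle: feel along the keeper, pressing only lightly, until the hook drops fully home in the notch, then let go. Leave the pail and the block hanging where they are and do not disturb the other things on the bench.

Things in the scene. Friction and masses are not known exactly. Their poses are not given: they have to be found in the camera images.
- rail_mid (a point): Middle of the top edge of the chrome rail's flat bar, 170 mm above the bench; x across the bar (the rail's front is -x), y along it, z up. Bar 8 mm thick (x), 30 mm tall, 300 mm long (y), on round posts (22 mm heads, 2 mm above the bar) 142 mm either side. The notch for the hook lies up to 8 mm either way along y from here: not measured, to be felt (or seen).
- rail: The chrome rail with its keeper; origin on the bench below rail_mid, same axes. Keeper, clamped firmly on the bar: two lugs 8 mm thick (x), each 20.5 mm long (y), 8 mm above the bar's top; between them a notch 21 mm wide, its floor the bar's top; 62 mm long in all. Pressing the held caddy on rail or keeper with over 25 N damages the chrome.
- caddy_grip (a point): Where to grip the caddy: in an upright flat-sided wooden stub 14 mm (caddy x) by 18 mm (caddy y); its top is 18 mm above this point, its foot 41 mm below. At the start the caddy stands on the bench, this point 139 mm above its underside. Axes: z up, -x to the pot (front), +x to the hook's back leg.
- caddy_hook (a point): Centre of the underside of the caddy's hook crown (rests on the bar), 7 mm behind (+x) and 44 mm below caddy_grip, 95 mm above the caddy's underside. Hook: steel strap 18 mm wide (y), 3 mm thick; inner faces 5.5 mm before and behind this point; back leg 22 mm down, then a tip flared outwards to 31 mm down; front leg runs down to the pot.
- caddy: The open tin caddy with its hook and stub, 157 mm tall, 0.19 to 0.31 kg; origin and axes as caddy_hook. Its pot is 36 (x) x 50 (y) x 55 (z) mm, back wall flush with the front leg's inner face: 5.5 to 41.5 mm in front (-x) of the origin, 40 to 95 mm below it. Hung up it may lean back a few degrees.
- pail_hook (a point): Underside of the hook crown (strap 18 mm wide, 3 mm thick) of a small round tin pail hanging loose on the bar, 0.14 kg. Pail 40 mm across, from 50 to 98 mm below this point, under the bar. It hangs 58 mm from rail_mid along the bar on one side or the other, so 38 mm are free from rail_mid to its near edge.
- block_hook (a point): Underside of the hook crown (strap 18 mm wide, 3 mm thick) of a cork sanding block hanging loose on the bar on the other side, 58 mm from rail_mid, 0.12 kg. Block 34 (x) x 40 (y) mm, from 40 to 98 mm below this point, so 38 mm are free from rail_mid to its near edge.
- jar: Open clear jar, 68 mm across, 80 mm tall, standing on the bench; origin at the centre of its underside. Leave alone.
- tin: Crushed tin, 62 mm across, about 65 mm tall with its bent lid; origin at the centre of its underside. Leave alone.
- spout: Green plastic watering can spout with its rose, 175 mm long, lying along its x axis, up to 54 mm tall; origin on the bench near its middle. Leave alone.
- lid: Translucent takeaway lid, 110 mm across, 9 mm thick, flat on the bench; origin at the centre of its underside. Leave alone.
Mind the look-alikes: they are no part of the job. Leave any blue or orange look-alike of the caddy alone.

How it is judged:
By the outcome, as a careful person would: the job done as asked, in the order asked, and still so for the second after the job is handed in, with the robot touching nothing.
It also fails if it takes over 51 s, if anything falls off the work surface, if the arm or the gripper's body presses on something with over 40 N, if the wrist force passes 120 N, or if a joint passes its speed limit or range.

### The arm

A 6-joint arm with a two-finger parallel gripper is mounted at the origin on the work surface. World frame = base frame: x ahead of the robot, y to its left, z up, the work surface at z = 0. Lengths are in m, angles in rad, forces in N, time in s.
With the tool pointing down it reaches from about 0.325 to 1 m from the base axis. Payload 5.1 kg.
Tool frame: the origin (TCP) lies at the very end of the fingers, on their centre line; the grasp point (between the pads) lies 19 mm behind it (ctrl.grip_depth is the distance from the TCP to the grasp point, in m); z points along the fingers, y is the direction in which the jaws open and shut (so a half turn about z gives the same grasp; the last joint's range is limited). The gripper opens to 85 mm and grips with 20 to 120 N. Pads are 22 mm wide; open, the fingers measure 114 mm over their backs; the gripper's body (76 mm by 85 mm) begins 54 mm behind the grasp point. The pads swing forward as they close: fully open they stand 13 mm farther back than shut.
Start: joints at [-1.332, 0.124, 1.65, -0, 1.367, -0.083], TCP at [0.206, -0.617, 0.202] pointing down, gripper open.
Joint ranges: [-2.61, 2.61], [-1.02, 2.33], [0.03, 2.71], [-1.35, 4.49], [0.32, 2.68], [-2.91, 2.91]. Speed limits (rad/s): [2.57, 2.57, 3.14, 3.14, 3.14, 3.14].

### API

Orientations are given as a rotation vector (axis times angle).
In Python, from bench import ctrl gives the robot as it stands.
- The arm moves only by the tool step_arm, never from a script. Its argument "steps" is a list of rows, each an object with "dr": the turn, a rotation vector about the tool's x, y, z each as a share of 180 degrees, from -1 to 1, a list of three; "translation": the shift along the tool's x, y, z each as a share of 0.12 m, from -1 to 1, a list of three; "jaw": the closure in counts, from 0 (fully open) to 255 (shut). A call has 1 to 12 rows; each row shifts and turns the pose as measured when the row begins, along the tool's axes as they then stand; what a row does not reach is not made up. A row lasts 1/12 s, in which the tool goes at most 41.7 mm and 7.16 degrees, less where a joint would pass 70% of its speed; a pose out of reach is approached as far as the arm can. A call with a number of a shift or a turn outside -1 to 1 is refused whole. A call with a gripper value outside its range is refused whole. The fingers move at their own pace and stop on an object; "newtons" is the grip in N (left out, the last holds). Time passes only in rows, so rows that do not move let the fingers close. It gives the time, the measured TCP pose, the force and the opening at its end, in the units of the state.
- ctrl.state(): the state, without advancing time (a new reading comes with each control period).
- ctrl.read_camera(name): name is "scene" or "top" or "wrist"; returns (picture, depth): 480x640x3 uint8, red, green, blue; 480x640 float32, m along the optical axis (not along the pixel's ray), 0 where there is no reading.
- ctrl.camera_info(name): a dict with "fx", "fy", "cx", "cy" (pixels), "extrinsics" (4x4, takes a point from world to camera coordinates). Camera axes: x right, y down, z forward; pixel columns grow to the right and rows downward; lengths in m; the calibration is good to about 2 mm. A picture is of the moment at which its call begins: read the wrist's pose just before it. camera_info takes no time and is no camera call; for the wrist camera it gives the pose at the moment of the call.
- ctrl.job_done(): hands the job in, once; it reports no verdict.
The state is a dict: "time_s": time; "qpos": joint angles; "joint_velocities": joint speeds; "joint_efforts": joint torques, N m; "ee_pos": TCP position; "tool_rot": TCP orientation; "force": force on the tool from outside, world axes, zero at the start; "ft_torque": the same for the moment, N m; "gripper_width": opening from 0.0 (shut) to 1.0 (fully open).
Only numpy, scipy, OpenCV 4.12 (cv2) and the standard library are available. Lean on these libraries where they do the work, as an engineer would, in place of code of your own. Each camera call takes 0.05 s, during which the arm holds its last target.

## Working session

There is one attempt and no reset: what is moved stays moved. The work goes in short steps, Python scripts to look and compute and a tool call to move; the robot and the scene stay as the last step left them, time stands still between calls to the robot, and variables do not carry over. Pictures are saved under pics/ and viewed, and the job is handed in when it is done.

Besides the shell and the picture viewer there is one more tool, called after "Call:" as a command line: name --argument value ..., lists and objects as JSON in quotes. step_arm: Moves the arm, as the interface text tells. Shift numbers are shares of 0.12 m and turn numbers shares of 180 degrees, none past 1 either way. Its arguments: {"type":"object","properties":{"steps":{"type":"array","items":{"type":"object","properties":{"dr":{"type":"array","items":{"type":"number"}},"translation":{"type":"array","items":{"type":"number"}},"jaw":{"type":"number"}}}},"newtons":{"type":"number"}},"required":["steps"]}

```bash
mkdir -p pics; ls; python3 - <<'E'
from bench import ctrl
import cv2,numpy as np
for n in("scene","top"):
    im,d=ctrl.read_camera(n); cv2.imwrite(f"pics/{n}0.png",im[:,:,::-1]); np.savez(f"pics/{n}0.npz",im=im,d=d)
    i=ctrl.camera_info(n);print(n,i)
print(ctrl.state())
E
```

```text
pics
scene {'fx': 501.40910508376, 'fy': 501.40910508376, 'cx': 321.4188132655328, 'cy': 237.3841847984444, 'extrinsics': array([[-0.52195841,  0.85295876, -0.00455802,  0.25968011],
       [ 0.62233349,  0.37716465, -0.68589201, -0.30469495],
       [-0.58331847, -0.36084371, -0.72768906,  1.50879318],
       [ 0.        ,  0.        ,  0.        ,  1.        ]])}
top {'fx': 494.3095011841336, 'fy': 494.3095011841336, 'cx': 321.6810264266193, 'cy': 240.4184329511023, 'extrinsics': array([[ 0.02811073, -0.99919762,  0.02852888,  0.01312507],
       [-0.99575709, -0.03049285, -0.08682173,  0.61670704],
       [ 0.08762199, -0.02596721, -0.99581529,  1.29620199],
       [ 0.        ,  0.        ,  0.        ,  1.        ]])}
{'time_s': 0.1, 'qpos': array([-1.33162288e+00,  1.24462551e-01,  1.65155064e+00,  3.76867132e-05,
        1.36751089e+00, -8.25757918e-02]), 'joint_velocities': array([-0.00178813, -0.00150962, -0.0024097 , -0.00148275, -0.00182549,
        0.00073804]), 'joint_efforts': array([ 2.82252186e-04, -4.24931180e+01, -3.66654038e+01, -1.37934421e-04,
        3.92918562e-03, -1.14812011e-05]), 'ee_pos': array([ 0.20539894, -0.61604479,  0.20065353]), 'tool_rot': array([-3.09912546e+00, -5.02904580e-01,  1.79406347e-04]), 'force': array([0.01648104, 0.10789555, 0.16315312]), 'ft_torque': array([-0.02048521, -0.05442344, -0.05963422]), 'gripper_width': 1.0036407171905342}
```

View pics/scene0.png

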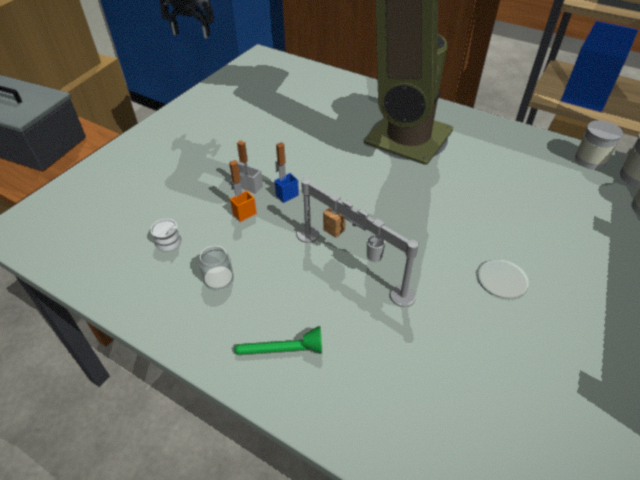

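View pics/top0.png

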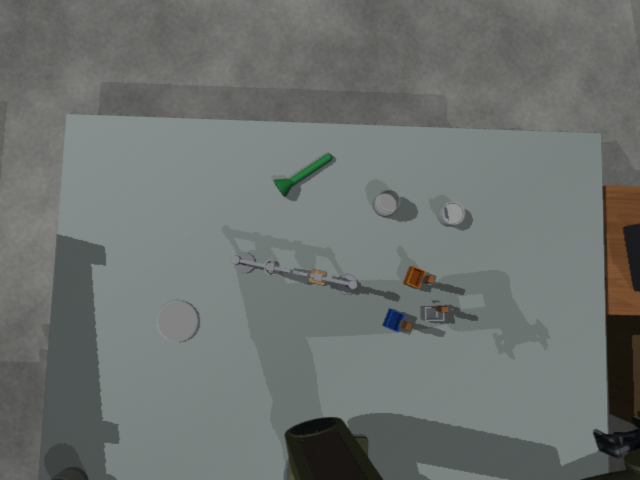

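Candidates for the caddy: the grey one at scene (250,178)/top (434,312), the blue one at scene (287,187)/top (396,320) and the orange one at scene (243,205)/top (416,278). The grey tin matches the description, so I'll check it in close crops.

```bash
python3 - <<'E'
import cv2,numpy as np
t=cv2.imread("pics/top0.png");s=cv2.imread("pics/scene0.png")
a=cv2.resize(t[250:350,370:490],(720,600),interpolation=cv2.INTER_CUBIC)
b=cv2.resize(s[130:230,210:310],(600,600),interpolation=cv2.INTER_CUBIC)
c=cv2.resize(t[240:305,225:365],(800,371),interpolation=cv2.INTER_CUBIC)
e=cv2.resize(s[170:310,285:425],(600,600),interpolation=cv2.INTER_CUBIC)
cv2.imwrite("pics/a.png",a);cv2.imwrite("pics/b.png",b);cv2.imwrite("pics/c.png",c);cv2.imwrite("pics/e.png",e)
E
```

```text
(no output)
```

View pics/a.png

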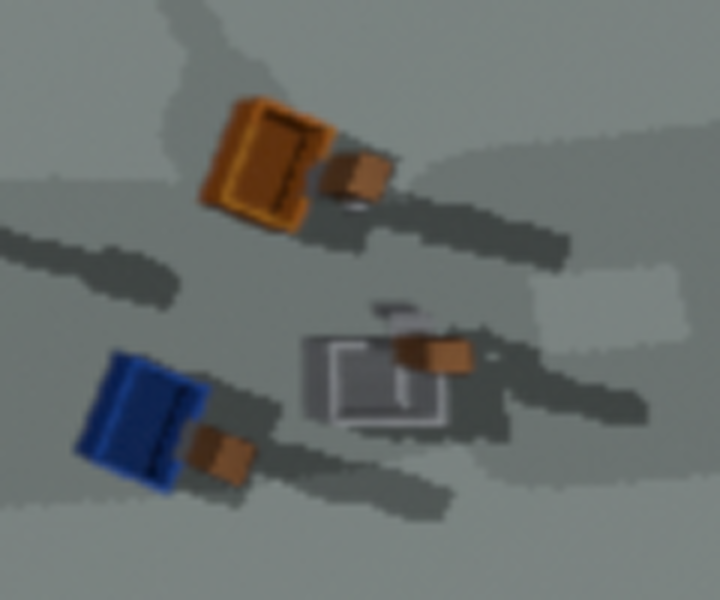

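View pics/b.png

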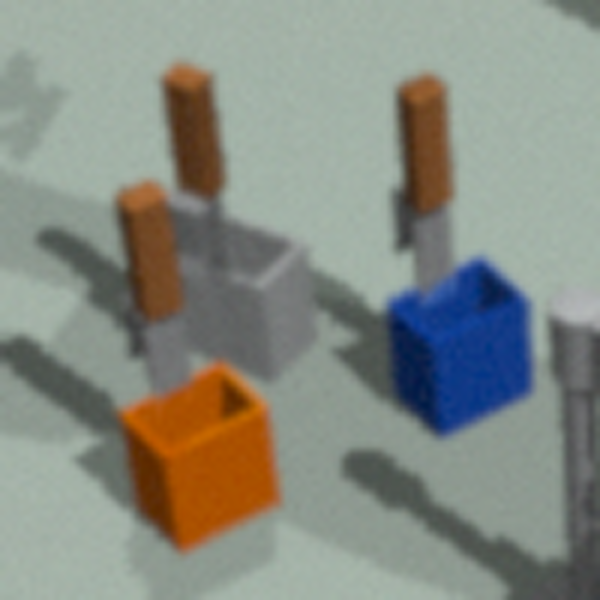

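View pics/c.png

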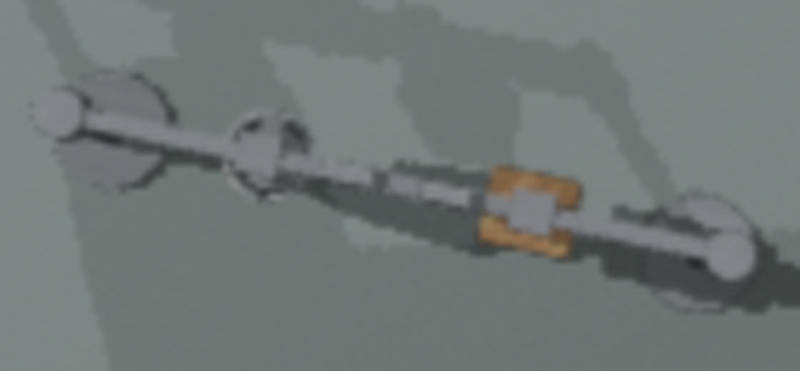

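View pics/e.png

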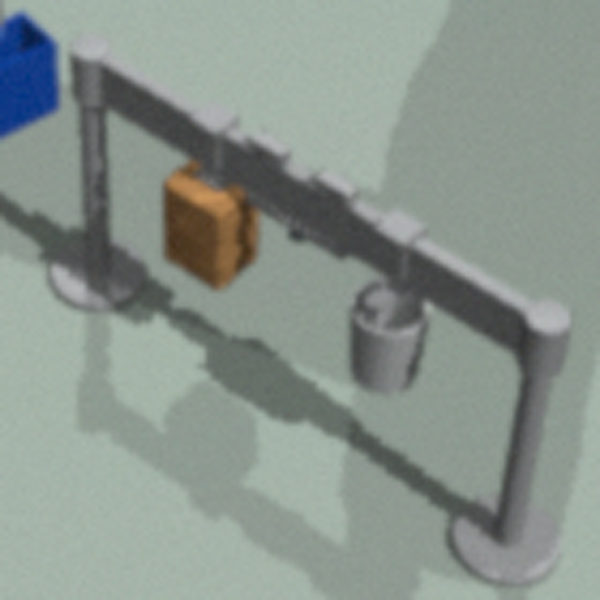

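```bash
cat > h.py <<'E'
from bench import ctrl
import cv2,numpy as np
from scipy.spatial.transform import Rotation as R
def grab(n,tag):
    st=ctrl.state(); i=ctrl.camera_info(n); im,d=ctrl.read_camera(n)
    cv2.imwrite(f"pics/{tag}.png",im[:,:,::-1]); np.savez(f"pics/{tag}.npz",im=im,d=d,E=i["extrinsics"],K=[i["fx"],i["fy"],i["cx"],i["cy"]],p=st["ee_pos"],r=st["tool_rot"])
    return st
def load(tag): return np.load(f"pics/{tag}.npz")
def ray(z,u,v):
    fx,fy,cx,cy=z["K"];E=z["E"];c=-E[:3,:3].T@E[:3,3]
    return c,E[:3,:3].T@np.array([(u-cx)/fx,(v-cy)/fy,1.])
def onz(z,u,v,h):
    c,d=ray(z,u,v);return c+d*(h-c[2])/d[2]
def tri(*a):
    A=np.zeros((3,3));b=np.zeros(3)
    for z,u,v in a:
        c,d=ray(z,u,v);d=d/np.linalg.norm(d);P=np.eye(3)-np.outer(d,d);A+=P;b+=P@c
    return np.linalg.solve(A,b)
def proj(z,p):
    E=z["E"];q=E[:3,:3]@np.asarray(p)+E[:3,3];fx,fy,cx,cy=z["K"];return q[0]/q[2]*fx+cx,q[1]/q[2]*fy+cy
def toolmove(st,p=None,Rt=None):
    "fractions to reach world p / rotation Rt"
    R0=R.from_rotvec(st["tool_rot"])
    t=R0.inv().apply(np.asarray(p)-st["ee_pos"])/0.12 if p is not None else np.zeros(3)
    r=(R0.inv()*Rt).as_rotvec()/np.pi if Rt is not None else np.zeros(3)
    return t.round(4),r.round(4)
E
python3 - <<'E'
from h import *
grab("scene","s1");grab("top","t1");st=grab("wrist","w1")
print(st["ee_pos"],R.from_rotvec(st["tool_rot"]).as_matrix().round(3))
z=load("w1");print(z["E"].round(3),z["K"])
t=load("t1")
for nm,u,v,h in(("stub",441,310,.157),("postA",237,260,.172),("postB",352,283,.172),("blue",405,325,.157),("orange",430,279,.157)): print(nm,onz(t,u,v,h).round(4))
E
```

```text
[ 0.20543981 -0.61623418  0.20102509] [[ 0.949  0.316 -0.   ]
 [ 0.316 -0.949  0.001]
 [ 0.    -0.001 -1.   ]]
[[ 0.315 -0.949 -0.001 -0.65 ]
 [-0.908 -0.302  0.29  -0.036]
 [-0.276 -0.091 -0.957  0.379]
 [ 0.     0.     0.     1.   ]] [359.0287263  359.0287263  324.45562191 240.4114253 ]
stub [ 0.4459 -0.2562  0.157 ]
postA [0.5508 0.2336 0.172 ]
postB [ 0.5043 -0.0396  0.172 ]
blue [ 0.4081 -0.17    0.157 ]
orange [ 0.5193 -0.229   0.157 ]
```

View pics/w1.png

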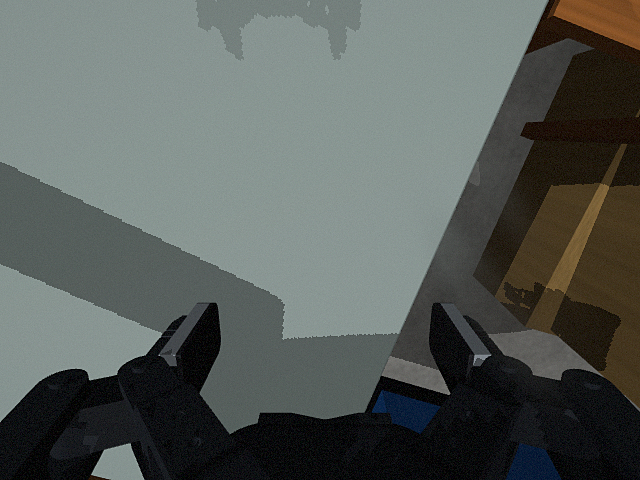

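Top view: the rail's post heads are at (237,260) and (352,283), the pail hangs at about (270,266) and the cork block at about (317,276). The wrist camera sees empty bench for now. The grey caddy's hook faces image-up (world +x) and its pot faces the robot. I'll move over it for a close look.

Call:
step_arm --steps '[{"translation": [0.12, -0.1, -0.2], "dr": [0, 0, 0]}, {"translation": [0.24, -0.19, -0.15], "dr": [0, 0, 0]}, {"translation": [0.24, -0.19, -0.12], "dr": [0, 0, 0]}, {"translation": [0.24, -0.19, -0.1], "dr": [0, 0, 0]}, {"translation": [0.24, -0.19, -0.1], "dr": [0, 0, 0]}, {"translation": [0.24, -0.19, 0], "dr": [0, 0, 0]}, {"translation": [0.24, -0.19, 0], "dr": [0, 0, 0]}, {"translation": [0.24, -0.19, 0], "dr": [0, 0, 0]}, {"translation": [0.24, -0.19, 0], "dr": [0, 0, 0.02]}, {"translation": [0.24, -0.19, 0], "dr": [0, 0, 0.03]}, {"translation": [0.2, -0.15, 0], "dr": [0, 0, 0.03]}, {"translation": [0.1, -0.08, 0], "dr": [0, 0, 0.022]}]'

```text
schema error: expected keys dr, translation, jaw
```

```bash
python3 - <<'E'
from h import *
st=grab("wrist","w2")
print(st["time_s"],st["ee_pos"],toolmove(st,[.435,-.256,.27],R.from_matrix(np.diag([1.,-1,-1]))))
E
```

```text
0.25 [ 0.20547932 -0.61634444  0.2012281 ] (array([ 2.7643, -2.2443, -0.5707]), array([-0.0003,  0.    ,  0.1024]))
```

View pics/w2.png

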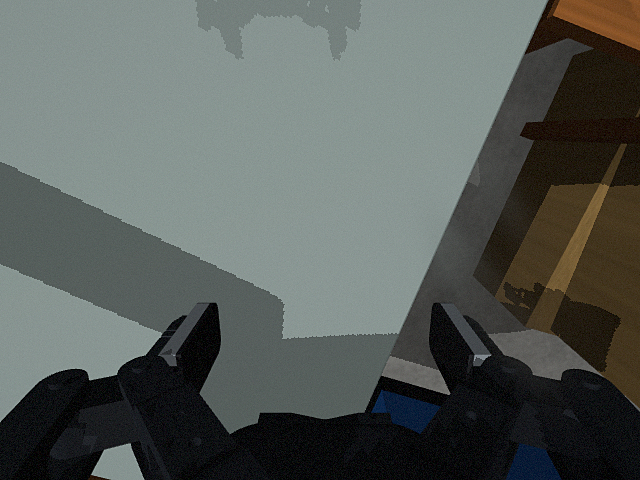

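The move was refused because every row needs all three keys. The picture is unchanged. I'll resend it.

Call:
step_arm --steps '[{"translation": [0.12, -0.1, -0.2], "dr": [0, 0, 0], "jaw": 0}, {"translation": [0.24, -0.19, -0.15], "dr": [0, 0, 0], "jaw": 0}, {"translation": [0.24, -0.19, -0.12], "dr": [0, 0, 0], "jaw": 0}, {"translation": [0.24, -0.19, -0.1], "dr": [0, 0, 0], "jaw": 0}, {"translation": [0.24, -0.19, -0.1], "dr": [0, 0, 0], "jaw": 0}, {"translation": [0.24, -0.19, 0], "dr": [0, 0, 0], "jaw": 0}, {"translation": [0.24, -0.19, 0], "dr": [0, 0, 0], "jaw": 0}, {"translation": [0.24, -0.19, 0], "dr": [0, 0, 0], "jaw": 0}, {"translation": [0.24, -0.19, 0], "dr": [0, 0, 0.02], "jaw": 0}, {"translation": [0.24, -0.19, 0], "dr": [0, 0, 0.03], "jaw": 0}, {"translation": [0.2, -0.15, 0], "dr": [0, 0, 0.03], "jaw": 0}, {"translation": [0.1, -0.08, 0], "dr": [0, 0, 0.022], "jaw": 0}]'

```text
time_s: 1.3
ee_pos: [0.4372, -0.2819, 0.2863]
tool_rot: [-3.14, 0.035, -0.007]
force: [0.8, -0.8, -0.4]
gripper_width: 0.997
```

```bash
python3 - <<'E'
from h import *
st=grab("wrist","w3")
print(st["time_s"],st["ee_pos"],toolmove(st,[.435,-.256,.27],R.from_matrix(np.diag([1.,-1,-1]))))
E
```

```text
1.3 [ 0.43721783 -0.28185743  0.28629334] (array([-0.0239, -0.2148,  0.136 ]), array([-0.0005, -0.0014, -0.0071]))
```

View pics/w3.png

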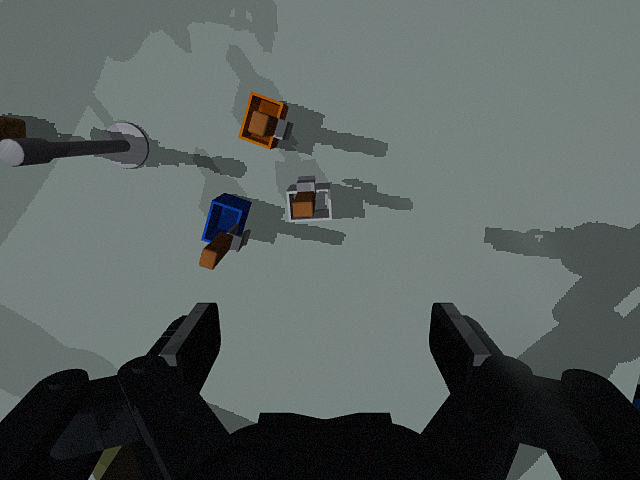

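The grey tin caddy is at (308,200). Its stub top is at about (302,207), its white rim faces the camera and its hook strap is at (306,184). The blue one is at (225,230) and the orange at (264,120). The grey caddy is the one to take. Next, a crop.

```bash
python3 - <<'E'
from h import *
z=load("w3");im=z["im"][:,:,::-1]
cv2.imwrite("pics/w3c.png",cv2.resize(im[165:235,270:350],(800,700),interpolation=cv2.INTER_CUBIC)[:600])
print(z["d"][200:212:3,296:312:3].round(3))
E
```

```text
[[0.313 0.312 0.312 0.311 0.31  0.311]
 [0.306 0.305 0.306 0.306 0.306 0.305]
 [0.307 0.307 0.307 0.305 0.306 0.307]
 [0.307 0.306 0.307 0.308 0.308 0.307]]
```

View pics/w3c.png

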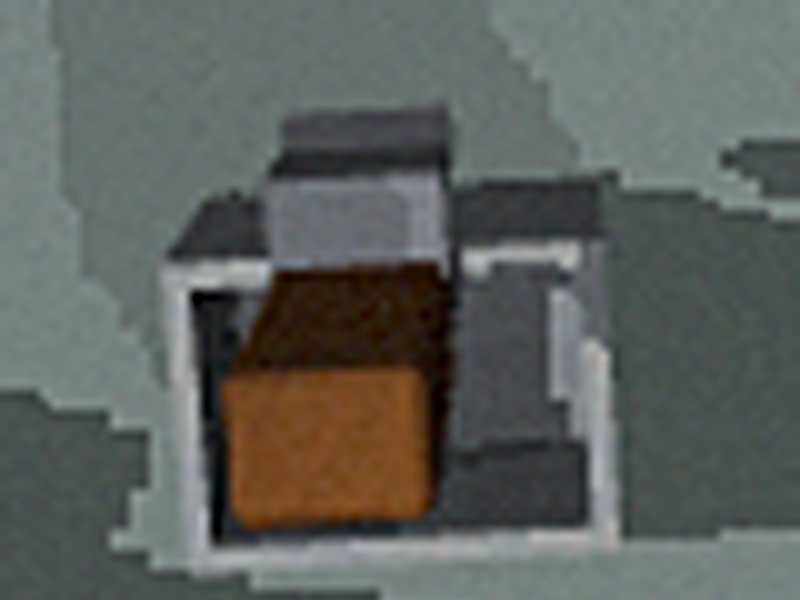

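```bash
python3 - <<'E'
from h import *
z=load("w3")
def p(a,b,h):return onz(z,270+a/10-.45,165+b/10-.45,h)
f1,f2=p(205,560,.055),p(617,542,.055); b1,b2=p(168,268,.055),p(582,250,.055)
s=[p(*q,.157) for q in((222,375),(425,368),(438,518),(240,528))]
print(f1,f2,b1,b2)
for a,b in((f1,f2),(b1,b2),(s[0],s[1]),(s[3],s[2])): d=a-b;print(np.degrees(np.arctan2(-d[0],d[1])).round(2),np.linalg.norm(d))
c=np.mean(s,0);print("stub top",c)
print("rim ctr",np.mean([f1,f2,b1,b2],0))
c1,c2=p(265,180,.098),p(445,172,.098);print("crown back edge",c1,c2,(c1+c2)/2)
E
```

```text
[ 0.41555656 -0.24140758  0.055     ] [ 0.4165664  -0.28891192  0.055     ] [ 0.44936523 -0.23897197  0.055     ] [ 0.45029281 -0.28559873  0.055     ]
1.22 0.047515079590733166
1.14 0.04663598453560287
0.64 0.017228918171272586
1.61 0.017028579569680048
stub top [ 0.44928862 -0.26342041  0.157     ]
rim ctr [ 0.43294525 -0.26372255  0.055     ]
crown back edge [ 0.46451587 -0.25392088  0.098     ] [ 0.46488533 -0.27191278  0.098     ] [ 0.4647006  -0.26291683  0.098     ]
```

```bash
python3 - <<'E'
from h import *
st=ctrl.state()
T=R.from_euler('z',1.2,degrees=True)*R.from_matrix(np.diag([1.,-1,-1]))
print(toolmove(st,[.4493,-.2634,.2],T))
E
```

```text
(array([ 0.0835, -0.1457,  0.7204]), array([-0.0008, -0.0018, -0.0138]))
```

Call:
step_arm --steps '[{"translation": [0.084, -0.146, 0.0], "dr": [-0.0008, -0.0018, -0.0138], "jaw": 110}, {"translation": [0, 0, 0.2], "dr": [0, 0, 0], "jaw": 110}, {"translation": [0, 0, 0.2], "dr": [0, 0, 0], "jaw": 110}, {"translation": [0, 0, 0.1], "dr": [0, 0, 0], "jaw": 110}, {"translation": [0, 0, 0], "dr": [0, 0, 0], "jaw": 110}]'

```text
time_s: 1.77
ee_pos: [0.4514, -0.262, 0.227]
tool_rot: [3.137, 0.048, 0.006]
force: [-0.2, -0.0, -0.8]
gripper_width: 0.572
```

```bash
python3 - <<'E'
from h import *
st=grab("wrist","w4")
T=R.from_euler('z',1.2,degrees=True)*R.from_matrix(np.diag([1.,-1,-1]))
print(st["time_s"],st["ee_pos"],st["gripper_width"],toolmove(st,[.4493,-.2634,.12],T))
E
```

```text
1.7667 [ 0.45138596 -0.26203719  0.22703401] 0.572197833777652 (array([-0.021 ,  0.0071,  0.8919]), array([ 0.0013, -0.0012,  0.003 ]))
```

View pics/w4.png

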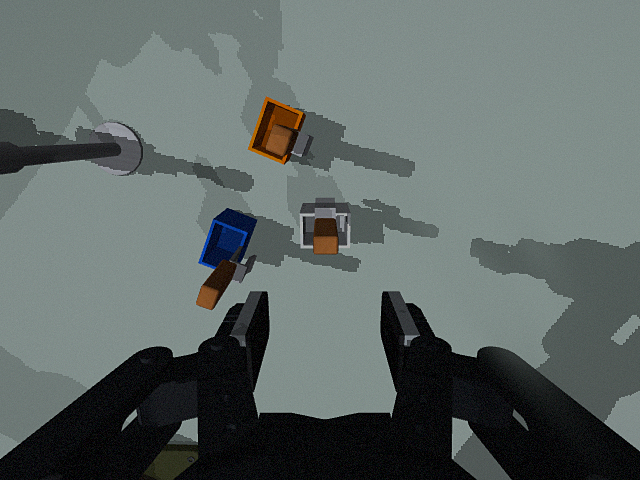

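The stub top at (326,246) is centred between the fingers (268 to 383). The blue stub at (205,297) is well clear of the left finger. I'll go down.

```bash
python3 - <<'E'
from h import *
z=load("w4");im=z["im"][:,:,::-1]
hsv=cv2.cvtColor(im.copy(),cv2.COLOR_BGR2HSV)
m=((hsv[:,:,0]<18)&(hsv[:,:,1]>130)&(hsv[:,:,2]>105)).astype(np.uint8);m[:,:305]=0;m[:225]=0;m[270:]=0
n,l,s,c=cv2.connectedComponentsWithStats(m);k=1+np.argmax(s[1:,4]);print(s[k],c[k],onz(z,*c[k],.157))
E
```

```text
[314 237  23  17 390] [324.97179487 244.97948718] [ 0.44962065 -0.26277135  0.157     ]
```

Call:
step_arm --steps '[{"translation": [-0.02, 0.007, 0.15], "dr": [0.0013, -0.0012, 0.003], "jaw": 110}, {"translation": [0, 0, 0.15], "dr": [0, 0, 0], "jaw": 110}, {"translation": [0, 0, 0.1], "dr": [0, 0, 0], "jaw": 110}, {"translation": [0, 0, 0.0], "dr": [0, 0, 0], "jaw": 110}]'

```text
time_s: 2.15
ee_pos: [0.451, -0.2669, 0.1845]
tool_rot: [3.135, 0.029, 0.012]
force: [-0.0, 0.0, -0.9]
gripper_width: 0.571
```

```bash
python3 - <<'E'
from h import *
st=ctrl.state()
T=R.from_euler('z',1.2,degrees=True)*R.from_matrix(np.diag([1.,-1,-1]))
print(st["time_s"],st["ee_pos"],st["gripper_width"],toolmove(st,[.4493,-.2634,.12],T))
E
```

```text
2.15 [ 0.45095727 -0.26686655  0.18445745] 0.5713369215527342 (array([-0.0172, -0.0324,  0.5368]), array([ 0.002 , -0.0023, -0.0007]))
```

Call:
step_arm --steps '[{"translation": [-0.017, -0.032, 0.12], "dr": [0.002, -0.0023, 0], "jaw": 110}, {"translation": [0, 0, 0.12], "dr": [0, 0, 0], "jaw": 110}, {"translation": [0, 0, 0.12], "dr": [0, 0, 0], "jaw": 110}, {"translation": [0, 0, 0.0], "dr": [0, 0, 0], "jaw": 110}, {"translation": [0, 0, 0.0], "dr": [0, 0, 0], "jaw": 110}]'

```text
time_s: 2.57
ee_pos: [0.4506, -0.2651, 0.1434]
tool_rot: [3.138, 0.027, 0.007]
force: [-0.2, -1.4, 0.2]
gripper_width: 0.566
```

```bash
python3 - <<'E'
from h import *
st=ctrl.state()
T=R.from_euler('z',1.2,degrees=True)*R.from_matrix(np.diag([1.,-1,-1]))
print(st["time_s"],st["ee_pos"],st["force"],toolmove(st,[.4495,-.2632,.12],T))
E
```

```text
2.5667 [ 0.4505879  -0.26505174  0.14340825] [-0.20133375 -1.3975804   0.15994339] (array([-0.0097, -0.0162,  0.195 ]), array([ 0.001 , -0.0014, -0.0012]))
```

Call:
step_arm --steps '[{"translation": [-0.01, -0.016, 0.1], "dr": [0.001, -0.0014, -0.0012], "jaw": 110}, {"translation": [0, 0, 0.1], "dr": [0, 0, 0], "jaw": 110}, {"translation": [0, 0, 0.04], "dr": [0, 0, 0], "jaw": 110}, {"translation": [0, 0, 0.0], "dr": [0, 0, 0], "jaw": 110}]'

```text
time_s: 2.9
ee_pos: [0.4507, -0.264, 0.1149]
tool_rot: [3.139, 0.034, 0.005]
force: [0.3, -0.7, 0.4]
gripper_width: 0.569
```

```bash
python3 - <<'E'
from h import *
st=grab("wrist","w5")
T=R.from_euler('z',1.2,degrees=True)*R.from_matrix(np.diag([1.,-1,-1]))
print(st["time_s"],st["ee_pos"],st["force"],toolmove(st,[.4495,-.2632,.12],T))
E
```

```text
2.9 [ 0.45073372 -0.26396262  0.11486799] [ 0.33402306 -0.71109999  0.41508702] (array([-0.01  , -0.0065, -0.0428]), array([ 0.0007, -0.001 ,  0.0002]))
```

View pics/w5.png

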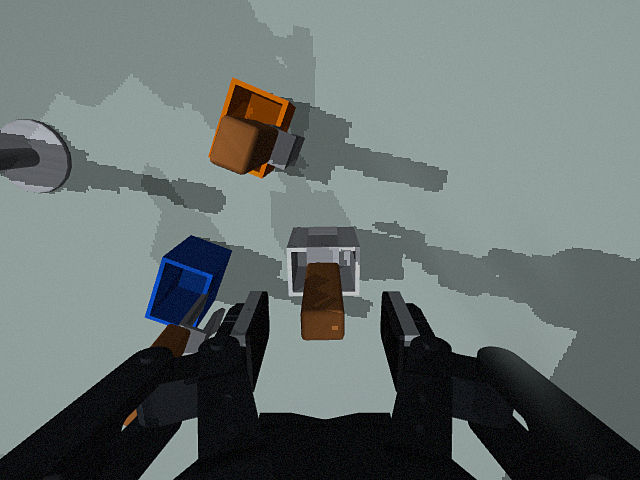

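The stub (302–345, top face around row 325) stands midway between the pads (268, 383), and the blue stub is outside the left finger. I'll trim the height and close.

Call:
step_arm --steps '[{"translation": [-0.01, -0.007, -0.043], "dr": [0.0007, -0.001, 0], "jaw": 110}, {"translation": [0, 0, 0], "dr": [0, 0, 0], "jaw": 110}, {"translation": [0, 0, 0], "dr": [0, 0, 0], "jaw": 180}, {"translation": [0, 0, 0], "dr": [0, 0, 0], "jaw": 230}, {"translation": [0, 0, 0.0], "dr": [0, 0, 0], "jaw": 230}, {"translation": [0, 0, 0.0], "dr": [0, 0, 0], "jaw": 230}, {"translation": [0, 0, 0.0], "dr": [0, 0, 0], "jaw": 230}, {"translation": [0, 0, 0.0], "dr": [0, 0, 0], "jaw": 230}]' --newtons 60

```text
time_s: 3.62
ee_pos: [0.4506, -0.2636, 0.1229]
tool_rot: [3.14, 0.034, 0.005]
force: [0.5, 1.1, -0.3]
gripper_width: 0.175
```

```bash
python3 - <<'E'
from h import *
st=grab("wrist","w6")
print(st["time_s"],st["ee_pos"],st["tool_rot"],st["force"],st["ft_torque"],st["gripper_width"])
E
```

```text
3.6167 [ 0.45061986 -0.2636299   0.12288963] [3.13989132 0.03381814 0.00466995] [ 0.53181501  1.06954493 -0.26718404] [ 0.00091844 -0.08592023 -0.02506169] 0.1752505265919685
```

View pics/w6.png

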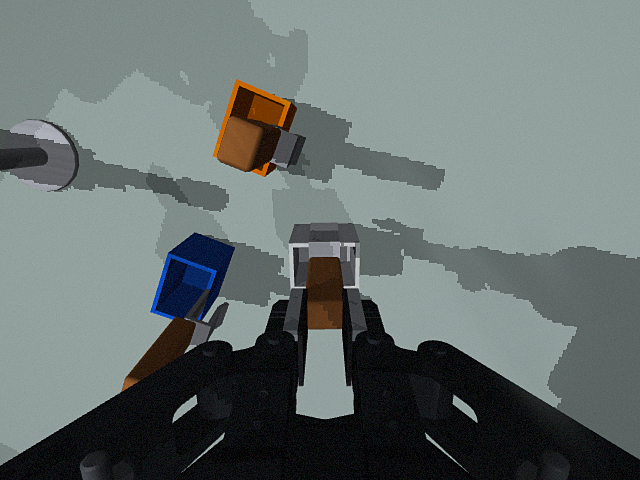

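The stub is held squarely, with the pads on both sides at (290–355, 300). I'll lift straight up.

Call:
step_arm --steps '[{"translation": [0, 0, -0.05], "dr": [0, 0, 0], "jaw": 230}, {"translation": [0, 0, -0.12], "dr": [0, 0, 0], "jaw": 230}, {"translation": [0, 0, -0.2], "dr": [0, 0, 0], "jaw": 230}, {"translation": [0, 0, -0.22], "dr": [0, 0, 0], "jaw": 230}, {"translation": [0, 0, -0.22], "dr": [0, 0, 0], "jaw": 230}, {"translation": [0, 0, -0.22], "dr": [0, 0, 0], "jaw": 230}, {"translation": [0, 0, -0.22], "dr": [0, 0, 0], "jaw": 230}, {"translation": [0, 0, -0.22], "dr": [0, 0, 0], "jaw": 230}, {"translation": [0, 0, -0.22], "dr": [0, 0, 0], "jaw": 230}, {"translation": [0, 0, -0.1], "dr": [0, 0, 0], "jaw": 230}, {"translation": [0, 0, 0], "dr": [0, 0, 0], "jaw": 230}, {"translation": [0, 0, 0], "dr": [0, 0, 0], "jaw": 230}]'

```text
time_s: 4.67
ee_pos: [0.4455, -0.2606, 0.3388]
tool_rot: [-3.131, -0.033, 0.022]
force: [-0.1, -0.1, -5.0]
gripper_width: 0.171
```

```bash
python3 - <<'E'
from h import *
grab("scene","s7");grab("top","t7");st=grab("wrist","w7")
print(st["time_s"],st["ee_pos"],R.from_rotvec(st["tool_rot"]).as_matrix().round(4),st["force"],st["ft_torque"],st["gripper_width"])
s=cv2.imread("pics/s7.png");t=cv2.imread("pics/t7.png")
a=cv2.resize(t[235:295,220:370],(800,320),interpolation=cv2.INTER_CUBIC)
b=cv2.resize(s[60:200,180:320],(280*1,280),interpolation=cv2.INTER_CUBIC)
w=np.zeros((600,800,3),np.uint8);w[:320]=a;w[320:,:280]=b;w[320:,300:700]=cv2.resize(s[170:268,285:425],(400,280),interpolation=cv2.INTER_CUBIC)
cv2.imwrite("pics/m7.png",w)
E
```

```text
4.7667 [ 0.44502131 -0.26032312  0.33747109] [[ 0.9996  0.0211 -0.0165]
 [ 0.0213 -0.9997  0.0113]
 [-0.0162 -0.0116 -0.9998]] [-0.36019497 -0.33506163 -3.08233593] [-0.07049925 -0.0509565  -0.01947083] 0.17587159723346885
```

View pics/m7.png

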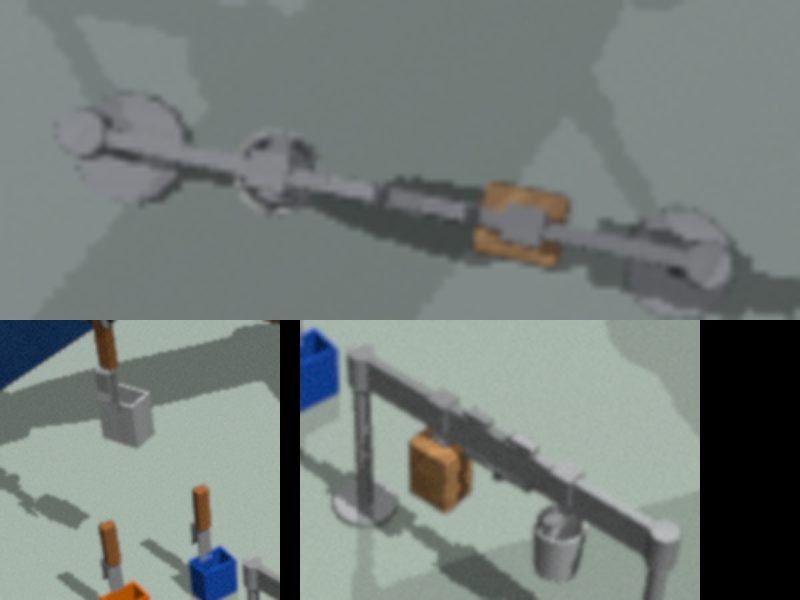

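View pics/w7.png

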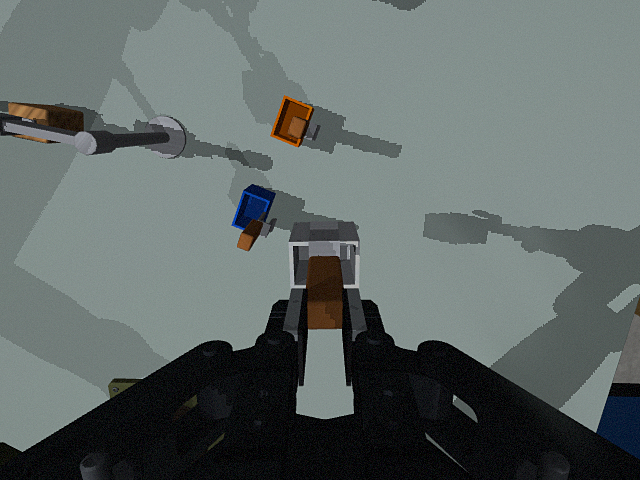

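```bash
python3 - <<'E'
from h import *
t=load("t7");A=onz(t,235.0,259.4,.172);B=onz(t,352.4,283.8,.172)
print(A,B,np.linalg.norm(A-B),np.degrees(np.arctan2(-(A-B)[0],(A-B)[1])),(A+B)/2)
st=ctrl.state()
T=R.from_euler('z',-9.7,degrees=True)*R.from_matrix(np.diag([1.,-1,-1]))
print(toolmove(st,[.4625,.108,.33],T))
E
```

```text
[0.5520295  0.23840155 0.172     ] [ 0.5024615  -0.04058603  0.172     ] 0.283356761454395 -10.074667668520664 [0.5272455  0.09890776 0.172     ]
(array([ 0.2135, -3.0637,  0.0916]), array([-0.0034,  0.0058,  0.0606]))
```

Caddy is lifted and rigid in the jaws. Rail posts triangulate to 283 mm apart (284 expected), with the rail's yaw about −10°. I'll go to a viewing pose in front of the rail.

Call:
step_arm --steps '[{"translation": [0, -0.1, 0], "dr": [-0.0034, 0.0058, 0.0], "jaw": 230}, {"translation": [0.02, -0.2, 0], "dr": [0, 0, 0], "jaw": 230}, {"translation": [0.02, -0.28, 0], "dr": [0, 0, 0.006], "jaw": 230}, {"translation": [0.02, -0.28, 0], "dr": [0, 0, 0.01], "jaw": 230}, {"translation": [0.02, -0.28, 0], "dr": [0, 0, 0.01], "jaw": 230}, {"translation": [0.02, -0.28, 0], "dr": [0, 0, 0.01], "jaw": 230}, {"translation": [0.02, -0.28, 0], "dr": [0, 0, 0.01], "jaw": 230}, {"translation": [0.02, -0.28, 0], "dr": [0, 0, 0.01], "jaw": 230}, {"translation": [0, -0.28, 0], "dr": [0, 0, 0.01], "jaw": 230}, {"translation": [0, -0.25, 0], "dr": [0, 0, 0], "jaw": 230}, {"translation": [0, -0.1, 0], "dr": [0, 0, 0], "jaw": 230}, {"translation": [0, 0, 0], "dr": [0, 0, 0], "jaw": 230}]'

```text
time_s: 5.82
ee_pos: [0.477, 0.0648, 0.3096]
tool_rot: [-3.116, 0.318, 0.063]
force: [-1.0, -0.1, -2.7]
gripper_width: 0.174
```

```bash
python3 - <<'E'
from h import *
st=ctrl.state()
T=R.from_euler('z',-10.,degrees=True)*R.from_matrix(np.diag([1.,-1,-1]))
print(st["time_s"],st["ee_pos"],toolmove(st,[.4625,.108,.32],T),st["force"])
E
```

```text
5.8167 [0.47696521 0.06482992 0.3095721 ] (array([-0.1941, -0.3283, -0.0776]), array([-0.0016,  0.013 , -0.0092])) [-0.98710027 -0.14491303 -2.71736973]
```

Call:
step_arm --steps '[{"translation": [-0.09, -0.05, -0.1], "dr": [-0.001, 0.008, -0.005], "jaw": 230}, {"translation": [-0.09, -0.15, 0], "dr": [0, 0.004, -0.003], "jaw": 230}, {"translation": [-0.02, -0.12, 0], "dr": [0, 0, 0], "jaw": 230}, {"translation": [0, 0, 0], "dr": [0, 0, 0], "jaw": 230}, {"translation": [0, 0, 0], "dr": [0, 0, 0], "jaw": 230}, {"translation": [0, 0, 0], "dr": [0, 0, 0], "jaw": 230}]'

```text
time_s: 6.32
ee_pos: [0.4568, 0.1051, 0.312]
tool_rot: [3.124, -0.278, -0.029]
force: [0.8, -0.1, -3.5]
gripper_width: 0.176
```

```bash
python3 - <<'E'
from h import *
st=grab("wrist","w8")
T=R.from_euler('z',-10.,degrees=True)*R.from_matrix(np.diag([1.,-1,-1]))
print(st["time_s"],st["ee_pos"],toolmove(st,[.4625,.108,.32],T),st["force"],st["joint_velocities"].round(3))
E
```

```text
6.3167 [0.45676444 0.10512413 0.31197782] (array([ 0.0416, -0.0316, -0.0678]), array([ 0.0021,  0.0058, -0.0009])) [ 0.80342413 -0.05943981 -3.54212327] [-0.015  0.004  0.017 -0.016 -0.    -0.008]
```

View pics/w8.png

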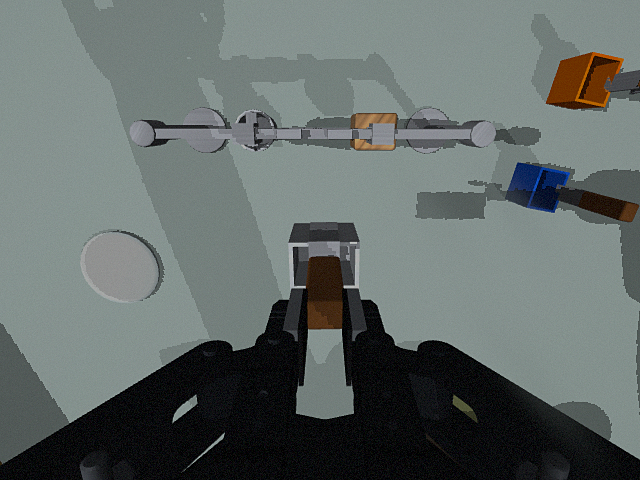

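The rail runs level across the picture: post heads (143,133) and (484,133), pail hook (245,130), block hook (383,133), keeper between them around (275–350, 133), held caddy at (324,250). Zoom on the keeper and the held hook.

```bash
python3 - <<'E'
from h import *
z=load("w8");im=z["im"][:,:,::-1]
a=cv2.resize(im[115:150,230:400],(850,175),interpolation=cv2.INTER_CUBIC)[:,:800]
b=cv2.resize(im[215:345,270:380],(330,390),interpolation=cv2.INTER_CUBIC)
w=np.zeros((600,800,3),np.uint8);w[:175]=cv2.convertScaleAbs(a,alpha=1.5,beta=-60);w[180:570,:330]=b
w[180:360,340:800]=cv2.resize(im[120:146,268:356],(460,180)[:2],interpolation=cv2.INTER_CUBIC)
cv2.imwrite("pics/w8c.png",w)
g=cv2.cvtColor(im.copy(),cv2.COLOR_BGR2GRAY)
for r in range(126,142): print(r,g[r,262:366:2])
print(z["d"][132,262:366:3].round(3))
E
```

```text
126 [ 85  95  84  85  80  75  23  33 129 126 149 144 146 146 142  75  81  79
 149 143 145 150  84  87  87  84  88  88  87  91  93  94  89  89  90  90
  90  91  84  87  91  89  90  93  77  76  68 120 111 118 127 141]
127 [ 82  82  85  87  84 113  54  37 129 128 129 121 124 128 139  87  97  96
  90  88  93  70  94  99 100  99  89  73  98  98  99  93  98  99  97  97
  96  96  94 100  92 102 102  97  81  76  71 117 108 121 139 145]
128 [ 65  62  66  60  61 116  75  45  74  77  45  46  53  44  96 100 103 104
  96 106 110  58 104  99 102 104 109  65  63  57 110 106 101 105 101  97
 108  99 103 101 105 100 105 104  69  66  41  53  93 100 113 115]
129 [149 152 151 149 151 147 129 130 123 120 129 130 134 134 130 136 132 132
 133 163 149 151 146 144 145 142 139 142 142 145 137 118 117 110 100  98
 101 106 105 110 111 109 116 114 122  98 151 142 146 135 135 117]
130 [147 144 146 146 145 142 123 109 149 151 147 150 151 151 151 148 148 145
 145 159  85  79  82  73 144 140 136 140 139 135 140 111 118 158 160 153
 154 149 148 150 156 154 151 149 154 101  85  84 148 132 136 138]
131 [142 138 140 144
[... 1869 characters left out ...]
3  62  62  60  61  67  53  22  82 160 154  77  79  60]
140 [ 54  91  89  82  93  74  88  66 134 128 157 153  89  92  89  92  86  89
  88  88  88  91  93  88  85  89  85  85  86  90  88  87  86  87  88  88
  89  89  92  86  93  90  89  90  66  28  78 152 151 139 146 101]
141 [ 57  92  84  86  88  62 137 126 130 127 148 147 151 160  91  88  90  91
  88  91  83  90  91  88  90  89  88  94  88  87  93  89  93  92  90  90
  90  86  90  92  92  91  93  92  71  81  84 147 143 134 138  92]
[0.299 0.299 0.299 0.3   0.3   0.292 0.291 0.292 0.292 0.292 0.292 0.292
 0.292 0.291 0.299 0.298 0.299 0.298 0.3   0.299 0.3   0.297 0.293 0.291
 0.292 0.293 0.291 0.291 0.291 0.292 0.294 0.299 0.299 0.298 0.299]
```

View pics/w8c.png

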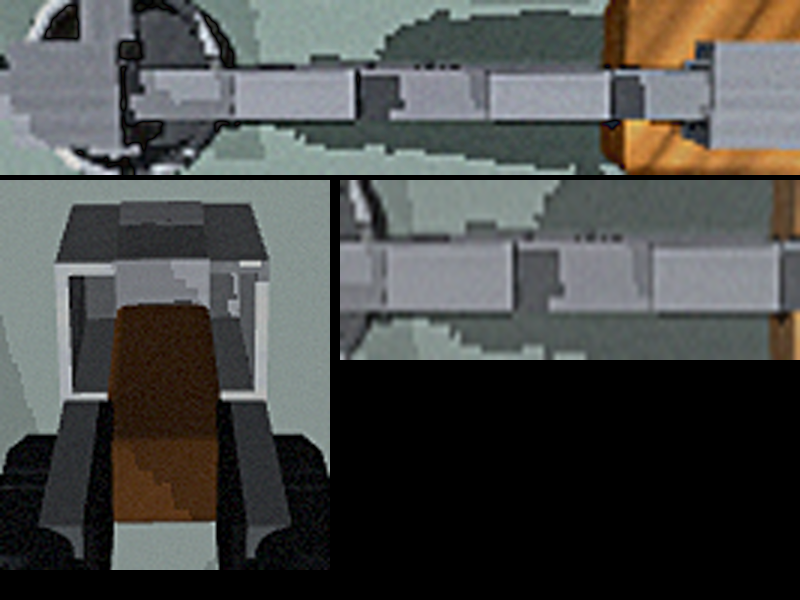

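```bash
python3 - <<'E'
from h import *
z=load("w8")
# lug edges subpixel along rows 131..137
im=z["im"].astype(float).mean(2)
row=im[131:138].mean(0)
print(row[272:282].round(),row[297:306].round(),row[322:331].round(),row[347:356].round())
col1=im[124:144,280:298].mean(1);col2=im[124:144,331:348].mean(1);print(col1.round(),col2.round())
ed=[277.,300.8,327.3,351.0];vc=133.9
P=[onz(z,u,vc,.178) for u in ed];[print(p.round(5)) for p in P]
N=(P[1]+P[2])/2;print("N",N,"notch w",np.linalg.norm(P[1]-P[2]),"keeper",np.linalg.norm(P[0]-P[3]),"mid",(P[0]+P[3])/2)
g=cv2.cvtColor(z["im"],cv2.COLOR_RGB2GRAY)
for cu in(143,484):
    m=(g>118).astype(np.uint8);m[:110]=0;m[155:]=0;
    sub=m[115:152,cu-16:cu+17]; ys,xs=np.where(sub); print(cu,"rows",ys.min()+115,ys.max()+115,"cols",xs.min()+cu-16,xs.max()+cu-16)
A=onz(z,143.5,133.3,.172);B=onz(z,484,133.3,.172);d=A-B
print(A,B,np.linalg.norm(d),"yaw",np.degrees(np.arctan2(-d[0],d[1])),(A+B)/2)
y=d/np.linalg.norm(d);print("notch offset along y",(N-(A+B)/2)@y)
cv2.imwrite("pics/p.png",cv2.resize(np.hstack([z["im"][113:153,123:163],z["im"][113:153,464:504]])[:,:,::-1],(800,400),interpolation=cv2.INTER_NEAREST))
E
```

```text
[135. 135. 121. 122. 100. 152. 148. 148. 147. 147.] [146. 147. 149. 163.  48.  81.  86.  88.  88.] [136. 139. 126. 118. 122. 104. 153. 148. 146.] [147. 144. 146. 148. 159.  64.  89.  91.  89.]
[141. 141. 121. 116.  78. 132. 151. 143. 145. 147. 148. 148. 147. 147.
 144.  56. 103. 116. 116. 119.] [ 89.  89.  88.  98. 104. 109. 152. 143. 145. 147. 148. 147. 147. 147.
 149.  61.  89.  90.  89.  88.]
[0.53266 0.12971 0.178  ]
[0.52922 0.11073 0.178  ]
[0.5254  0.08956 0.178  ]
[0.52197 0.07062 0.178  ]
N [0.52731148 0.10014431 0.178     ] notch w 0.021504728802051547 keeper 0.060050856254348584 mid [0.52731561 0.10016717 0.178     ]
143 rows 115 151 cols 127 159
484 rows 115 151 cols 468 500
[0.55268399 0.23859871 0.172     ] [ 0.50256888 -0.03853797  0.172     ] 0.28163143258963486 yaw -10.250126814797106 [0.52762644 0.10003037 0.172     ]
notch offset along y 5.6079904932902934e-05
```

View pics/p.png

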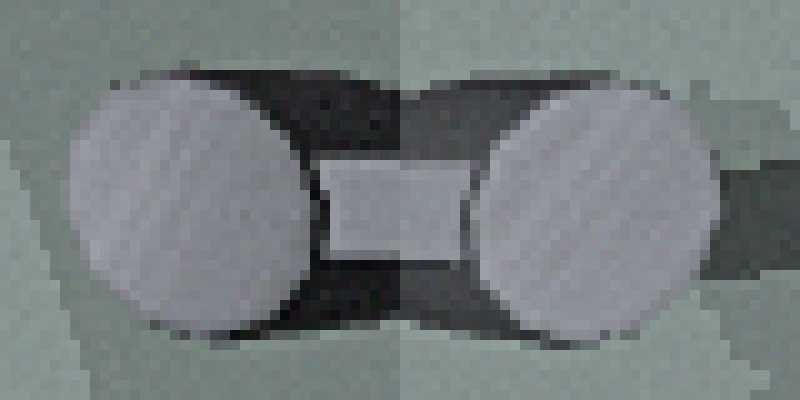

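```bash
python3 - <<'E'
from h import *
for tag in("w6","w8"):
    z=load(tag);im=z["im"].astype(float).mean(2)
    R0=R.from_rotvec(z["r"]).as_matrix()
    print(tag,"col profile",im[222:262,318:330].mean(1).round().astype(int))
    print("row profile",im[244:252].mean(0)[302:346].round().astype(int))
    hz=z["p"][2]-.0279
    for v in(239.5,240.5,241.5):
        q=onz(z,323.9,v,hz+.003); print(v,"crown back edge tool",(R0.T@(q-z["p"])*1000).round(2))
z=load("w8");R0=R.from_rotvec(z["r"]).as_matrix()
for q in ([.5273,.1001,.17],[.5276,.1000,.17]): print((R0.T@(np.array(q)-z["p"])*1000).round(2))
E
```

```text
w6 col profile [125  87  90  92  96  90  92  97  86  58  60  63  62  62  62  62  62  58
  55  65 147 137 133 132 134 134 135 134 135 134 132 133 136 141 143  26
  36  39  37  35]
row profile [131 132 130 129 130 129 130 135 134 134 133 134 134 134 134 134 135 133
 134 134 133 134 134 134 135 133 133 134 141 141 137 158 162 159 160 159
 161 166 114  97 102 102 121 117]
239.5 crown back edge tool [15.57 -0.26 24.95]
240.5 crown back edge tool [14.98 -0.27 24.94]
241.5 crown back edge tool [14.38 -0.27 24.94]
w8 col profile [ 77  70  72  75  74  72  74  72  49  46  46  47  45  47  43  45  43  43
  45  95 136 128 125 124 124 125 121 122 121 119 120 122 128 119  49  22
  26  25  29  28]
row profile [111 111 112 112 111 107 116 124 121 119 121 122 120 122 120 121 122 120
 122 121 121 121 120 120 121 123 132 131 132 131 141 140 141 141 143 144
 146 134  82  87  88  90  92  90]
239.5 crown back edge tool [15.7  -0.39 24.62]
240.5 crown back edge tool [15.1  -0.39 24.63]
241.5 crown back edge tool [14.5  -0.39 24.64]
[ 72.87  -8.43 140.63]
[ 73.18  -8.38 140.63]
```

```bash
cat >> h.py <<'E'
TR=R.from_euler('z',-10.2,degrees=True)*R.from_matrix(np.diag([1.,-1,-1]))
RX=np.array([np.cos(np.radians(10.2)),-np.sin(np.radians(10.2)),0]);RY=np.array([-RX[1],RX[0],0])
N0=np.array([.5274,.1001,.17]); HT=np.array([.006,-.0003,.0279])
def hook(st): return st["ee_pos"]+R.from_rotvec(st["tool_rot"]).apply(HT)
def status(dx=0,dy=0,hz=None):
    st=ctrl.state();h=hook(st)-N0
    t,r=toolmove(st,None,TR)
    tgt=N0+RX*dx+RY*dy;tgt[2]=hz if hz is not None else hook(st)[2]
    print("t",round(st["time_s"],2),"hook rail-frame mm",(np.array([h@RX,h@RY,h[2]])*1000).round(2),"F",st["force"].round(1),"M",st["ft_torque"].round(2),"w",round(st["gripper_width"],3))
    print(" move",toolmove(st,tgt-TR.apply(HT),TR))
    return st
E
python3 -c "
from h import *
status(hz=.30)"
```

```text
t 6.37 hook rail-frame mm [-64.86  -7.7  113.81] F [-0.6 -0.6 -3.6] M [-0.06 -0.09  0.03] w 0.176
 move (array([ 0.5337, -0.0616, -0.1442]), array([0.0022, 0.0058, 0.    ]))
```

Call:
step_arm --steps '[{"translation": [0, -0.03, -0.1], "dr": [0.0022, 0.0058, 0], "jaw": 230}, {"translation": [0.12, -0.03, -0.05], "dr": [0, 0, 0], "jaw": 230}, {"translation": [0.15, 0, 0], "dr": [0, 0, 0], "jaw": 230}, {"translation": [0.15, 0, 0], "dr": [0, 0, 0], "jaw": 230}, {"translation": [0.1, 0, 0], "dr": [0, 0, 0], "jaw": 230}, {"translation": [0, 0, 0], "dr": [0, 0, 0], "jaw": 230}, {"translation": [0, 0, 0], "dr": [0, 0, 0], "jaw": 230}]'

```text
time_s: 6.95
ee_pos: [0.5234, 0.0962, 0.3348]
tool_rot: [-3.127, 0.291, -0.011]
force: [-0.9, -0.1, -2.5]
gripper_width: 0.175
```

```bash
python3 -c "
from h import *
status(hz=.26)"
```

```text
t 6.95 hook rail-frame mm [  2.94  -4.22 136.99] F [-0.9 -0.1 -2.5] M [ 0.05  0.13 -0.06] w 0.175
 move (array([-0.0258, -0.0344,  0.3911]), array([-0.0004, -0.0021, -0.0024]))
```

Call:
step_arm --steps '[{"translation": [-0.06, -0.034, 0.1], "dr": [-0.0004, -0.002, -0.0024], "jaw": 230}, {"translation": [0, 0, 0.12], "dr": [0, 0, 0], "jaw": 230}, {"translation": [0, 0, 0], "dr": [0, 0, 0], "jaw": 230}, {"translation": [0, 0, 0], "dr": [0, 0, 0], "jaw": 230}]'

```text
time_s: 7.28
ee_pos: [0.5149, 0.1018, 0.3065]
tool_rot: [-3.129, 0.279, -0.0]
force: [-0.3, 1.0, -3.0]
gripper_width: 0.179
```

```bash
python3 -c "
from h import *
status(dx=-.004,hz=.245);grab('wrist','w9')"
```

```text
t 7.28 hook rail-frame mm [ -6.64  -0.21 108.62] F [-0.3  1.  -3. ] M [ 0.   -0.04  0.02] w 0.179
 move (array([ 0.022 , -0.0018,  0.2801]), array([-0.0001, -0.0001,  0.    ]))
```

View pics/w9.png

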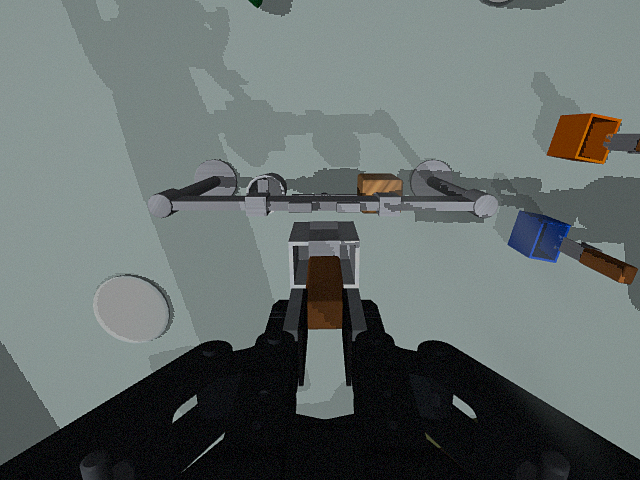

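The notch at (313–337, 207) is centred on u≈324.5 and the held hook on u≈324, so they line up. I'll lower the pot in front of the bar, keeping a few mm to the front.

Call:
step_arm --steps '[{"translation": [0.02, 0, 0.08], "dr": [0, 0, 0], "jaw": 230}, {"translation": [0, 0, 0.12], "dr": [0, 0, 0], "jaw": 230}, {"translation": [0, 0, 0.12], "dr": [0, 0, 0], "jaw": 230}, {"translation": [0, 0, 0], "dr": [0, 0, 0], "jaw": 230}, {"translation": [0, 0, 0], "dr": [0, 0, 0], "jaw": 230}]'

```text
time_s: 7.75
ee_pos: [0.5164, 0.1017, 0.2636]
tool_rot: [3.129, -0.278, -0.001]
force: [0.0, 0.8, -2.3]
gripper_width: 0.181
```

```bash
python3 -c "
from h import *
status(dx=-.004,hz=.228);grab('wrist','w10')
z=load('w10');im=z['im'][:,:,::-1]
cv2.imwrite('pics/w10c.png',cv2.resize(im[205:305,245:405],(800,500),interpolation=cv2.INTER_CUBIC))"
```

```text
t 7.75 hook rail-frame mm [-5.11 -0.11 65.71] F [ 0.   0.8 -2.3] M [-0.02 -0.06  0.  ] w 0.181
 move (array([ 0.0091, -0.0009,  0.0643]), array([0.    , 0.0002, 0.0003]))
```

View pics/w10c.png

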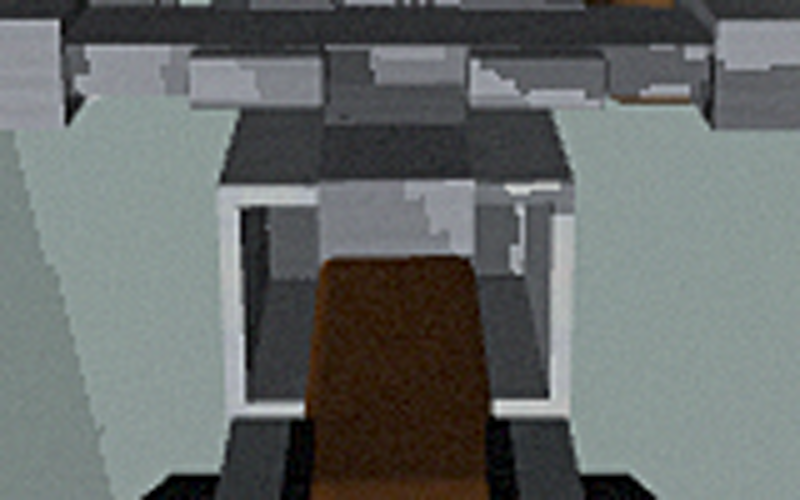

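```bash
python3 - <<'E'
from h import *
z=load('w10');im=z['im'].astype(float).mean(2)
print(im[210:232,285:307].mean(1).round().astype(int)); print(im[210:232,342:362].mean(1).round().astype(int))
for v in(215.5,226.2):
  for u in (296,352):
    q=onz(z,u,v,.178)-N0; print(v,u,(np.array([q@RX,q@RY])*1000).round(2))
for u in(310,338.4):
    q=onz(z,u,222,.178)-N0; print(u,(np.array([q@RX,q@RY])*1000).round(2))
q=onz(z,324,241.4,z["p"][2]-.0249)-N0;print("crown back",(np.array([q@RX,q@RY])*1000).round(2))
q=onz(z,324,241.4-1,z["p"][2]-.0249)-N0;print("crown back",(np.array([q@RX,q@RY])*1000).round(2))
E
```

```text
[ 48  47  48  45  60  44  86 146 133 138 141 141 142 142 142 129  91  88
  90  89  86  85]
[ 48  47  47  46  58  43  59 101  96 102 106 115 115 155 144 144 110  84
  88  86  84  84]
215.5 296 [ 4.56 20.48]
215.5 352 [  4.54 -20.53]
226.2 296 [-3.54 20.67]
226.2 352 [ -3.56 -20.71]
310 [-0.35 10.29]
338.4 [ -0.36 -10.62]
crown back [ 3.36 -0.08]
crown back [ 3.95 -0.08]
```

Notch centred to within about 0.2 mm in y. The bar centre reads +0.4 mm in x. I'll shift over the bar while the tip is still above it, then go on down in small steps.

Call:
step_arm --steps '[{"translation": [0.046, 0, 0.02], "dr": [0, 0, 0], "jaw": 230}, {"translation": [0, 0, 0.03], "dr": [0, 0, 0], "jaw": 230}, {"translation": [0, 0, 0], "dr": [0, 0, 0], "jaw": 230}, {"translation": [0, 0, 0], "dr": [0, 0, 0], "jaw": 230}]'

```text
time_s: 8.13
ee_pos: [0.523, 0.1006, 0.2582]
tool_rot: [-3.129, 0.278, -0.001]
force: [-0.8, -0.1, -3.4]
gripper_width: 0.175
```

```bash
python3 -c "
from h import *
status(dx=.0004,hz=.21)"
```

```text
t 8.13 hook rail-frame mm [1.630e+00 2.000e-02 6.031e+01] F [-0.8 -0.1 -3.4] M [-0.04  0.01 -0.01] w 0.175
 move (array([-1.020e-02,  1.000e-04,  1.692e-01]), array([-0.0001, -0.0002,  0.0003]))
```

Call:
step_arm --steps '[{"translation": [-0.009, 0, 0.06], "dr": [0, 0, 0], "jaw": 230}, {"translation": [0, 0, 0.06], "dr": [0, 0, 0], "jaw": 230}, {"translation": [0, 0, 0], "dr": [0, 0, 0], "jaw": 230}, {"translation": [0, 0, 0], "dr": [0, 0, 0], "jaw": 230}]'

```text
time_s: 8.47
ee_pos: [0.5223, 0.1009, 0.2433]
tool_rot: [-3.129, 0.278, -0.003]
force: [0.4, 0.6, -2.9]
gripper_width: 0.179
```

```bash
python3 -c "
from h import *
status(dx=.0004,hz=.20);grab('wrist','w11')
z=load('w11');im=z['im'][:,:,::-1]
cv2.imwrite('pics/w11c.png',cv2.resize(im[215:315,245:405],(800,500),interpolation=cv2.INTER_CUBIC))"
```

```text
t 8.47 hook rail-frame mm [ 0.91  0.17 45.44] F [ 0.4  0.6 -2.9] M [ 0.01 -0.04  0.02] w 0.179
 move (array([-0.0041,  0.0013,  0.1285]), array([-0.0003, -0.0007,  0.0002]))
```

View pics/w11c.png

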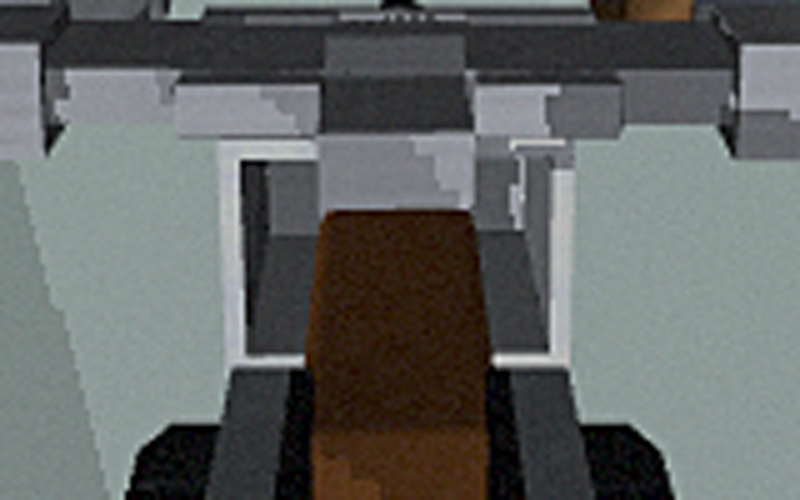

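```bash
python3 - <<'E'
from h import *
z=load('w11');im=z['im'].astype(float).mean(2)
print(im[226:246,284:304].mean(1).round().astype(int)); print(im[226:246,344:354].mean(1).round().astype(int))
for v in(230.4,241.6):
    q=onz(z,296,v,.178)-N0; print(v,(np.array([q@RX,q@RY])*1000).round(2))
E
```

```text
[ 50  48  47  59  43  50 148 146 142 146 148 150 156 153 152 151 102 179
 174 175]
[ 49  48  46  66  42  51 152 159 152 152 156 156 158 156 155 154 133 169
 121 119]
230.4 [ 4.93 19.4 ]
241.6 [-3.07 19.59]
```

Call:
step_arm --steps '[{"translation": [-0.003, 0.001, 0.04], "dr": [0, -0.0007, 0], "jaw": 230}, {"translation": [0, 0, 0.05], "dr": [0, 0, 0], "jaw": 230}, {"translation": [0, 0, 0.02], "dr": [0, 0, 0], "jaw": 230}, {"translation": [0, 0, 0], "dr": [0, 0, 0], "jaw": 230}, {"translation": [0, 0, 0], "dr": [0, 0, 0], "jaw": 230}]'

```text
time_s: 8.93
ee_pos: [0.5218, 0.1008, 0.2285]
tool_rot: [-3.129, 0.278, 0.0]
force: [0.4, -0.1, -2.7]
gripper_width: 0.174
```

```bash
python3 -c "
from h import *
status(dx=.0005,hz=.19)"
```

```text
t 8.93 hook rail-frame mm [ 0.39 -0.   30.62] F [ 0.4 -0.1 -2.7] M [ 0.03  0.02 -0.03] w 0.174
 move (array([ 0.0009, -0.0002,  0.0885]), array([-0.0002,  0.0001,  0.0003]))
```

No contact so far. Lowering on to just above the lugs.

Call:
step_arm --steps '[{"translation": [0.001, 0, 0.04], "dr": [0, 0, 0], "jaw": 230}, {"translation": [0, 0, 0.04], "dr": [0, 0, 0], "jaw": 230}, {"translation": [0, 0, 0.03], "dr": [0, 0, 0], "jaw": 230}, {"translation": [0, 0, 0], "dr": [0, 0, 0], "jaw": 230}, {"translation": [0, 0, 0], "dr": [0, 0, 0], "jaw": 230}]'

```text
time_s: 9.35
ee_pos: [0.522, 0.1008, 0.214]
tool_rot: [-3.128, 0.278, 0.0]
force: [-0.6, -1.4, -2.2]
gripper_width: 0.17
```

```bash
python3 -c "
from h import *
status(dx=.0005,hz=.18);grab('wrist','w12')
z=load('w12');im=z['im'][:,:,::-1]
print(z['im'].astype(float).mean(2)[250:260,284:306].mean(1).round())
cv2.imwrite('pics/w12c.png',cv2.resize(im[215:315,245:405],(800,500),interpolation=cv2.INTER_CUBIC))"
```

```text
t 9.35 hook rail-frame mm [ 0.58  0.06 16.08] F [-0.6 -1.4 -2.2] M [ 0.   -0.01 -0.02] w 0.17
 move (array([-0.0007,  0.0003,  0.0507]), array([-0.0002,  0.0001,  0.0003]))
[142. 147. 145. 145. 150. 143.  98. 110. 109. 113.]
```

View pics/w12c.png

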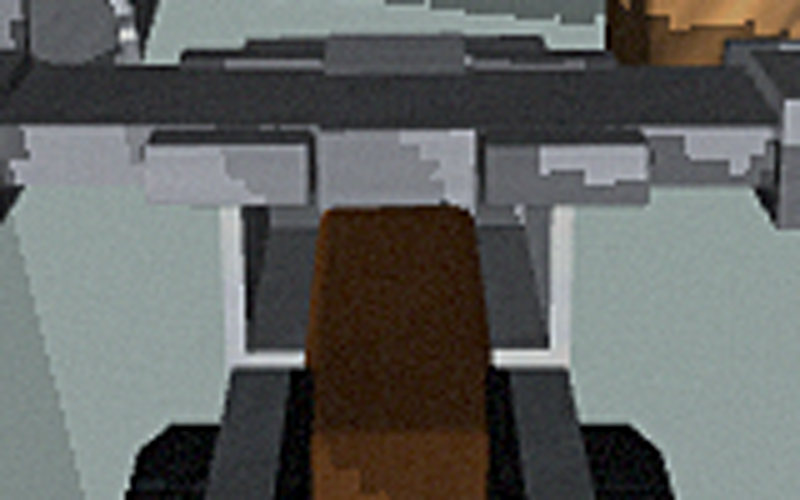

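The hook strap (317–475) sits centrally between the lugs' inner edges (308, 485), and the back leg is behind the bar. I'll lower gently and watch the force.

Call:
step_arm --steps '[{"translation": [0, 0, 0.03], "dr": [0, 0, 0], "jaw": 230}, {"translation": [0, 0, 0.03], "dr": [0, 0, 0], "jaw": 230}, {"translation": [0, 0, 0], "dr": [0, 0, 0], "jaw": 230}, {"translation": [0, 0, 0], "dr": [0, 0, 0], "jaw": 230}]'

```text
time_s: 9.73
ee_pos: [0.5223, 0.1008, 0.2064]
tool_rot: [-3.128, 0.278, -0.001]
force: [-0.3, 0.3, -3.7]
gripper_width: 0.174
```

```bash
python3 -c "
from h import *
status(dx=.0005,hz=.174)"
```

```text
t 9.73 hook rail-frame mm [0.83 0.12 8.53] F [-0.3  0.3 -3.7] M [-0.01 -0.09  0.03] w 0.174
 move (array([-0.0027,  0.0007,  0.0377]), array([-0.0003, -0.0001,  0.0003]))
```

Call:
step_arm --steps '[{"translation": [-0.002, 0, 0.015], "dr": [0, 0, 0], "jaw": 230}, {"translation": [0, 0, 0.012], "dr": [0, 0, 0], "jaw": 230}, {"translation": [0, 0, 0], "dr": [0, 0, 0], "jaw": 230}]'

```text
time_s: 9.98
ee_pos: [0.5221, 0.1009, 0.203]
tool_rot: [-3.128, 0.278, -0.001]
force: [0.8, 0.2, -2.7]
gripper_width: 0.176
```

```bash
python3 -c "
from h import *
status(dx=.0005,hz=.17)"
```

```text
t 9.98 hook rail-frame mm [0.71 0.14 5.11] F [ 0.8  0.2 -2.7] M [ 0.05 -0.07 -0.06] w 0.176
 move (array([-0.0016,  0.0009,  0.0426]), array([-0.0003, -0.0003,  0.0003]))
```

Call:
step_arm --steps '[{"translation": [-0.001, 0, 0.012], "dr": [0, 0, 0], "jaw": 230}, {"translation": [0, 0, 0.012], "dr": [0, 0, 0], "jaw": 230}, {"translation": [0, 0, 0], "dr": [0, 0, 0], "jaw": 230}]'

```text
time_s: 10.23
ee_pos: [0.5221, 0.1009, 0.2]
tool_rot: [-3.128, 0.278, -0.002]
force: [0.2, 0.1, -3.3]
gripper_width: 0.174
```

```bash
python3 -c "
from h import *
status(dx=.0005,hz=.17)"
```

```text
t 10.23 hook rail-frame mm [0.68 0.17 2.11] F [ 0.2  0.1 -3.3] M [ 0.02 -0.04  0.05] w 0.174
 move (array([-0.0012,  0.0011,  0.0175]), array([-0.0003, -0.0004,  0.0003]))
```

Call:
step_arm --steps '[{"translation": [0, 0, 0.01], "dr": [0, 0, 0], "jaw": 230}, {"translation": [0, 0, 0.008], "dr": [0, 0, 0], "jaw": 230}, {"translation": [0, 0, 0], "dr": [0, 0, 0], "jaw": 230}]'

```text
time_s: 10.48
ee_pos: [0.5222, 0.1009, 0.1978]
tool_rot: [-3.128, 0.278, -0.003]
force: [-0.9, 0.1, -3.2]
gripper_width: 0.173
```

```bash
python3 -c "
from h import *
status(dx=.0005,hz=.17);grab('wrist','w13');grab('scene','s13')
z=load('w13');im=z['im'][:,:,::-1]
s=load('s13')['im'][:,:,::-1]
w=np.zeros((600,800,3),np.uint8);w[:300,:480]=cv2.resize(im[215:315,245:405],(480,300),interpolation=cv2.INTER_CUBIC)
w[300:,:500]=cv2.resize(s[160:280,280:480],(500,300),interpolation=cv2.INTER_CUBIC)
cv2.imwrite('pics/w13c.png',w)"
```

```text
t 10.48 hook rail-frame mm [ 0.8   0.23 -0.13] F [-0.9  0.1 -3.2] M [0.   0.01 0.02] w 0.173
 move (array([-0.0022,  0.0016, -0.0012]), array([-0.0004, -0.0005,  0.0003]))
```

View pics/w13c.png

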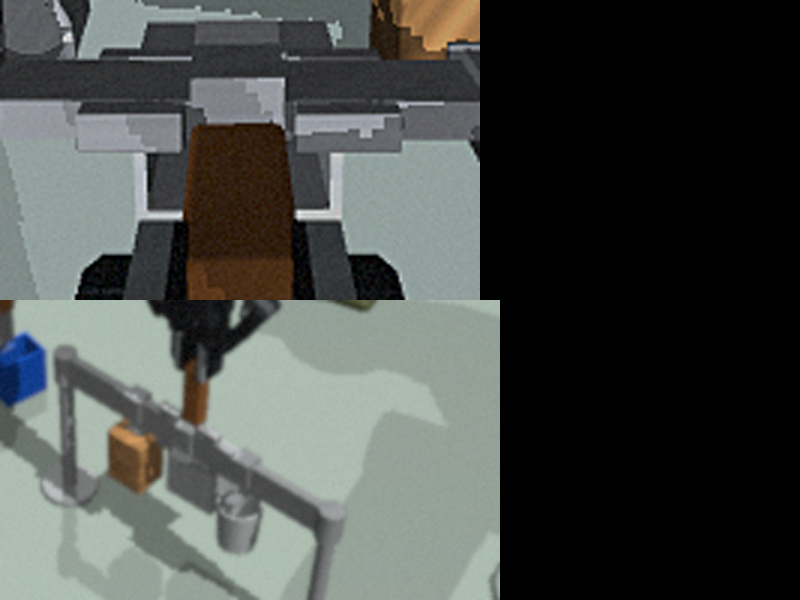

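The strap now sits between the lugs in the wrist picture, and the caddy hangs in the gap in the scene view. No floor contact yet, so I'll feel down in ~1 mm steps.

Call:
step_arm --steps '[{"translation": [0, 0, 0.008], "dr": [0, 0, 0], "jaw": 230}, {"translation": [0, 0, 0], "dr": [0, 0, 0], "jaw": 230}]'

```text
time_s: 10.75
ee_pos: [0.5227, 0.101, 0.1979]
tool_rot: [-3.128, 0.278, -0.005]
force: [0.1, -0.7, -3.7]
gripper_width: 0.182
```

Call:
step_arm --steps '[{"translation": [0, 0, 0.008], "dr": [0, 0, 0], "jaw": 230}, {"translation": [0, 0, 0], "dr": [0, 0, 0], "jaw": 230}]'

```text
time_s: 10.92
ee_pos: [0.5231, 0.101, 0.1978]
tool_rot: [-3.128, 0.278, -0.006]
force: [-0.8, 0.3, -2.7]
gripper_width: 0.173
```

```bash
python3 -c "
from h import *
st=status(dx=.0005,hz=.17);print(st['ee_pos'])"
```

```text
t 10.92 hook rail-frame mm [ 1.68  0.49 -0.06] F [-0.8  0.3 -2.7] M [-0.12  0.09 -0.02] w 0.173
 move (array([-0.0089,  0.0036, -0.0008]), array([-0.0006, -0.0013,  0.0003]))
[0.52306501 0.10101289 0.19781491]
```

Call:
step_arm --steps '[{"translation": [-0.006, 0.001, 0.012], "dr": [0, -0.001, 0], "jaw": 230}]'

```text
time_s: 11.0
ee_pos: [0.523, 0.1011, 0.1976]
tool_rot: [-3.127, 0.278, -0.005]
force: [-1.1, 0.3, 6.2]
gripper_width: 0.174
```

Call:
step_arm --steps '[{"translation": [0, 0, 0.012], "dr": [0, 0, 0], "jaw": 230}]'

```text
time_s: 11.08
ee_pos: [0.5236, 0.1011, 0.1977]
tool_rot: [-3.127, 0.278, -0.007]
force: [-2.0, 0.6, 5.2]
gripper_width: 0.177
```

```bash
python3 -c "
from h import *
st=status(dx=.0005,hz=.17);print(st['ee_pos'])"
```

```text
t 11.08 hook rail-frame mm [ 2.24  0.72 -0.2 ] F [-2.   0.6  5.2] M [-0.12  0.37  0.02] w 0.177
 move (array([-0.0135,  0.0053, -0.002 ]), array([-0.0009, -0.0014,  0.0003]))
[0.52363714 0.10112154 0.19766957]
```

Floor contact: about 8 N up at hook height −0.2 mm. On top of a lug it would have been +8 mm. x has crept 2 mm, so I'll recentre and check the depth of crown against lugs.

Call:
step_arm --steps '[{"translation": [-0.013, 0.003, -0.002], "dr": [-0.0009, -0.0014, 0], "jaw": 230}, {"translation": [0, 0, 0], "dr": [0, 0, 0], "jaw": 230}]'

```text
time_s: 11.25
ee_pos: [0.5219, 0.101, 0.1976]
tool_rot: [3.129, -0.278, -0.0]
force: [0.2, 0.1, 0.9]
gripper_width: 0.178
```

```bash
python3 -c "
from h import *
status(dx=.0005,hz=.17);grab('wrist','w14')
z=load('w14');im=z['im'][:,:,::-1]
fx,fy,cx,cy=z['K'];E=z['E']
def P(u,v):
    d=z['d'][v,u];q=E[:3,:3].T@(np.array([(u-cx)/fx*d,(v-cy)/fy*d,d])-E[:3,3])-N0;return np.array([q@RX,q@RY,q[2]])*1000
for u,v in((280,261),(296,261),(324,250),(318,250),(330,250),(352,261),(368,261)):print(u,v,np.median([P(u+a,v+b) for a in(-1,0,1) for b in(-1,0,1)],0).round(1))
cv2.imwrite('pics/w14c.png',cv2.resize(im[215:315,245:405],(800,500),interpolation=cv2.INTER_CUBIC))"
```

```text
t 11.25 hook rail-frame mm [ 0.47  0.22 -0.26] F [0.2 0.1 0.9] M [ 0.06  0.04 -0.03] w 0.178
 move (array([ 0.0003,  0.0018, -0.0022]), array([0.    , 0.    , 0.0003]))
280 261 [-1.3 25.2  7.8]
296 261 [-1.4 16.1  7. ]
324 250 [3.7 0.3 2. ]
318 250 [3.6 3.7 2.3]
330 250 [ 3.7 -3.2  2.3]
352 261 [ -1.3 -15.6   7.3]
368 261 [ -1.4 -24.7   7.1]
```

View pics/w14c.png

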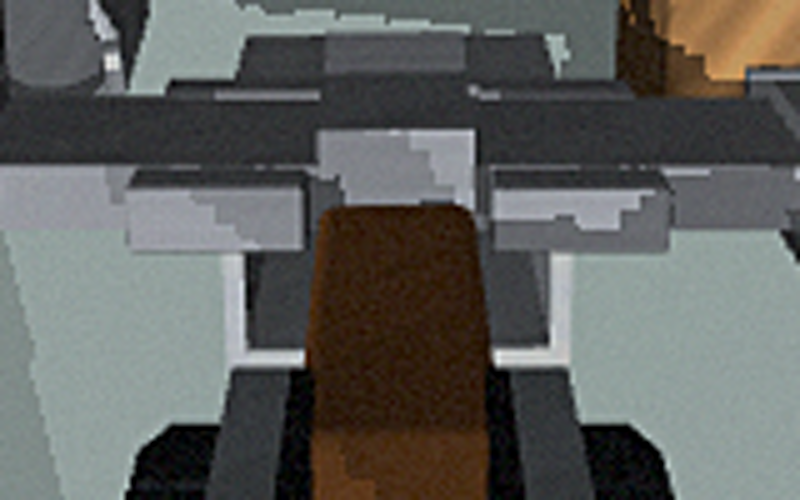

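Crown top is 5 mm below the lug tops (2.2 mm against 7.3 mm), exactly as it should be when fully home. The strap lies between the lugs and the force is near zero. Letting go.

Call:
step_arm --steps '[{"translation": [0, 0, 0], "dr": [0, 0, 0], "jaw": 195}, {"translation": [0, 0, 0], "dr": [0, 0, 0], "jaw": 180}, {"translation": [0, 0, 0], "dr": [0, 0, 0], "jaw": 160}, {"translation": [0, 0, 0], "dr": [0, 0, 0], "jaw": 130}, {"translation": [0, 0, 0], "dr": [0, 0, 0], "jaw": 110}, {"translation": [0, 0, 0], "dr": [0, 0, 0], "jaw": 110}, {"translation": [0, 0, 0], "dr": [0, 0, 0], "jaw": 110}]' --newtons 20

```text
time_s: 11.88
ee_pos: [0.5222, 0.1011, 0.1973]
tool_rot: [-3.129, 0.278, -0.001]
force: [0.0, -0.0, 0.2]
gripper_width: 0.571
```

```bash
python3 -c "
from h import *
status(dx=.0005,hz=.25);grab('wrist','w15')"
```

```text
t 11.88 hook rail-frame mm [ 0.72  0.33 -0.64] F [ 0.  -0.   0.2] M [-0.01  0.02  0.02] w 0.571
 move (array([-0.0015,  0.0025, -0.672 ]), array([-0.    , -0.0001,  0.0003]))
```

View pics/w15.png

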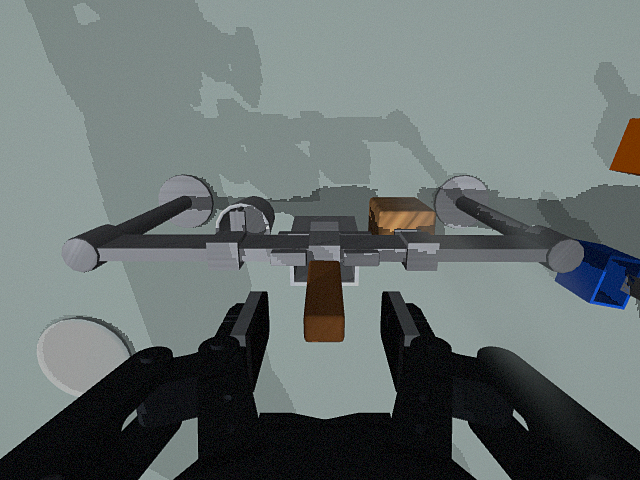

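Released: the stub (305–344, 262–340) is clear of both pads (268, 383) and has leaned slightly. Retreating straight up.

Call:
step_arm --steps '[{"translation": [0, 0, -0.08], "dr": [0, 0, 0], "jaw": 110}, {"translation": [0, 0, -0.15], "dr": [0, 0, 0], "jaw": 110}, {"translation": [0, 0, -0.2], "dr": [0, 0, 0], "jaw": 110}, {"translation": [0, 0, -0.2], "dr": [0, 0, 0], "jaw": 110}, {"translation": [0, 0, -0.2], "dr": [0, 0, 0], "jaw": 110}, {"translation": [0, 0, -0.2], "dr": [0, 0, 0], "jaw": 110}, {"translation": [0, 0, -0.1], "dr": [0, 0, 0], "jaw": 110}, {"translation": [0, 0, 0], "dr": [0, 0, 0], "jaw": 110}, {"translation": [0, 0, 0], "dr": [0, 0, 0], "jaw": 110}]'

```text
time_s: 12.68
ee_pos: [0.5212, 0.101, 0.342]
tool_rot: [-3.129, 0.278, 0.001]
force: [0.2, -0.2, -1.4]
gripper_width: 0.568
```

Call:
step_arm --steps '[{"translation": [-0.2, 0, 0], "dr": [0, 0, 0], "jaw": 110}, {"translation": [-0.2, 0, 0], "dr": [0, 0, 0], "jaw": 110}, {"translation": [-0.2, 0, 0], "dr": [0, 0, 0], "jaw": 110}, {"translation": [0, 0, 0], "dr": [0, 0, 0], "jaw": 110}, {"translation": [0, 0, 0], "dr": [0, 0, 0], "jaw": 110}]'

```text
time_s: 13.1
ee_pos: [0.4463, 0.1135, 0.3339]
tool_rot: [3.127, -0.279, -0.018]
force: [-0.1, 0.2, -0.1]
gripper_width: 0.567
```

```bash
python3 -c "
from h import *
st=grab('wrist','w16');grab('scene','s16');grab('top','t16')
print(st['time_s'],st['ee_pos'],st['force'])
s=load('s16')['im'][:,:,::-1];im=load('w16')['im'][:,:,::-1]
w=np.zeros((600,800,3),np.uint8)
w[:360]=cv2.resize(im[80:224,164:484],(800,360),interpolation=cv2.INTER_CUBIC)
w[360:,:400]=cv2.resize(s[160:280,285:485],(400,240),interpolation=cv2.INTER_CUBIC)
w[360:,410:]=cv2.resize(s[120:360,130:520],(390,240))
cv2.imwrite('pics/w16c.png',w)"
```

```text
13.1 [0.44630281 0.11351262 0.33390182] [-0.13832331  0.24513206 -0.13425147]
```

View pics/w16c.png

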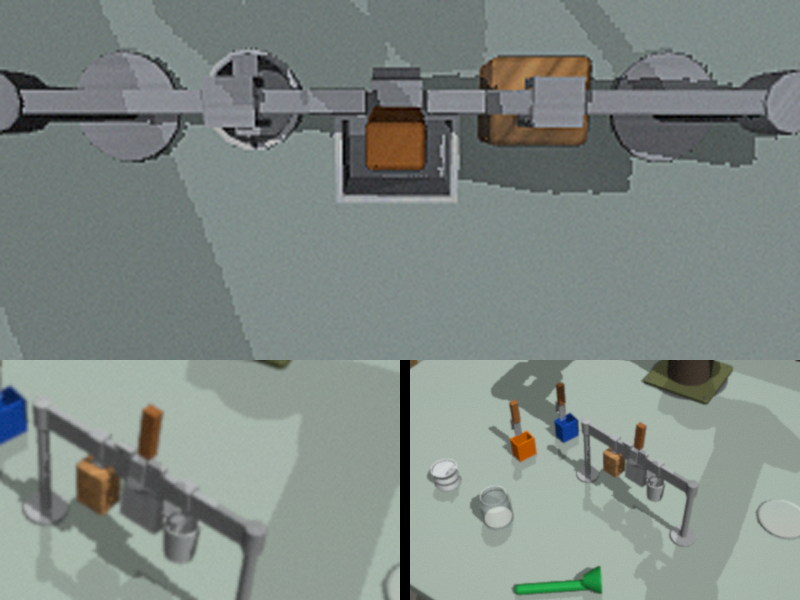

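The hook (368–427) hangs between the lugs, with the pail (252,100) and block (535,100) still in place on either side. The bench things look unmoved. Handing in.

```bash
python3 -c "
from h import *
z=load('w16');fx,fy,cx,cy=z['K'];E=z['E']
def P(u,v):
    d=z['d'][v,u];q=E[:3,:3].T@(np.array([(u-cx)/fx*d,(v-cy)/fy*d,d])-E[:3,3])-N0;return np.array([q@RX,q@RY,q[2]])*1000
for c,r in((310,100),(397,112),(455,100),(397,145)):
    u,v=164+int(c*.4),80+int(r*.4);print(u,v,P(u,v).round(1))
a=load('t1')['im'].astype(int);b=load('t16')['im'].astype(int)
for n,u,v in(('blue',396,320),('orange',416,278),('jar',386,204),('tin',453,214),('spout',303,173),('lid',178,321),('pail',270,266),('block',317,276)):
    print(n,np.abs(a-b).max(2)[v-15:v+16,u-15:u+16].mean().round(1))
ctrl.job_done()"
```

```text
288 120 [ 0.2 29.8  6.7]
322 124 [-3.3  0.3 24.9]
346 120 [  0.1 -20.4   6.6]
322 138 [-13.3   0.2  61.2]
blue 14.2
orange 9.6
jar 5.3
tin 5.6
spout 5.2
lid 5.7
pail 12.9
block 16.5
the job is handed in; nothing more can be done
```

The grey tin caddy is hanging on the rail in the keeper's notch, between the pail and the cork block. I handed the job in at about 13 s of the 51 s allowed; no verdict was reported.

- **Pick-up:** I gripped the caddy by its stub, lifted it straight up and carried it to the rail. I left the blue and orange look-alikes alone.
- **Finding the notch:** I saw it in the wrist camera and lined up on it, so the hook went straight in and I did not have to feel along the keeper. It touched the notch floor with about 8 N. While pressing, it crept about 2 mm across the bar, so I recentred it before letting go.
- **Fully home:** before release, the hook's crown measured 5 mm below the lug tops, as expected. After release and retreat, the pictures showed the strap between the lugs. My last depth samples meant for the crown hit the stub instead, so the 5 mm figure was not measured again afterwards.
- **Everything else:** the pail and block still hang where they were, and the bench items look unmoved. Comparing start and end top views showed only noise at the jar, tin, spout and lid. It showed larger changes at blue, orange, pail and block (10–17 levels), which I put down to shadows and the hung caddy. I did not measure their positions again.

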